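# Change the batch on the drying plate

### The job

Change the batch on the drying plate: first slide its heat selector fully home to the off stop (robot's right), then move every finished bud vase from the plate into the wooden tray and stand every freshly painted cup from the paper sheet on the steel plate, all of them upright. With the plate loaded, slide the selector fully to the full-heat stop (robot's left), then press the start button all the way down and let it spring back. Leave the capped paint jar and paint pot standing where they are.

Things in the scene. Friction and masses are not known exactly. Their poses are not given: they have to be found in the camera images.
- dryer: electric drying plate, a fixed grey box 310 x 280 mm, deck (top) 50 mm above the table. Origin on the table under its middle (within 5 mm), x away from the robot, y to the robot's left (yaw within 0.1 rad of the world). Lipped steel plate on its far part; the control strip along the edge nearest the robot carries the start button (right, as the robot sees it) and the heat selector (left)
- plate (a point): centre of the steel plate's surface (at deck height, 50 mm above the table), axes as the dryer's. The plate measures 190 mm (x) by 250 mm (y) inside a lip 16 mm high and 8 mm thick
- selector (a joint): heat selector, position of its grip along the track in m: 0 = off, end stop at the robot's right (dryer -y, by the start button, thin end of the white wedge mark); 0.12 = full heat, end stop at the robot's left (dryer +y, thick end of the mark). Stays where it is left; friction about 1.5 N. Starts between 0.04 and 0.1
- selector_top (a point): centre of the top of the selector's black grip: a block 28 mm (dryer x) by 20 mm (dryer y), standing 40 mm above its 14 mm high track, so this point is 54.5 mm above the deck; axes as the dryer's; it moves with the grip along dryer y
- start (a joint): start button travel in m: 0 = released, 0.006 = fully down; springs back by itself; about 5 N holds it fully down
- start_top (a point): centre of the top of the round white start button (28 mm across, in a black collar 44 mm across), 22 mm above the deck when released; it is pressed straight down by 6 mm
- tray: fixed wooden collecting tray with a low rim, 190 x 190 mm outside, rim 6 mm thick and 21 mm high overall; origin on the table under its centre. It stands to the left or to the right of the dryer, the paper sheet on the other side
- tray_in (a point): centre of the tray's inner floor (6 mm above the table; inside 178 x 178 mm), axes as the tray's
- sheet: sheet of paper lying flat on the table, 210 x 200 mm, no thickness to speak of, on which the freshly painted cups stand; origin at its centre
- vase0: finished glazed bud vase, white: round solid body 60 mm across at the widest (22 mm up), narrowing to an upright neck 24 mm across from 53 mm to its top at 80 mm; 54 mm foot; about 160 g. Origin at the centre of its underside, z up along its axis. Starts standing on the steel plate of the dryer. Grip it by the neck from above. Two or three vases are present; None from the start means absent
- vase1: finished glazed bud vase, white: round solid body 60 mm across at the widest (22 mm up), narrowing to an upright neck 24 mm across from 53 mm to its top at 80 mm; 54 mm foot; about 160 g. Origin at the centre of its underside, z up along its axis. Starts standing on the steel plate of the dryer. Grip it by the neck from above. Two or three vases are present; None from the start means absent
- vase2: finished glazed bud vase, white: round solid body 60 mm across at the widest (22 mm up), narrowing to an upright neck 24 mm across from 53 mm to its top at 80 mm; 54 mm foot; about 160 g. Origin at the centre of its underside, z up along its axis. Starts standing on the steel plate of the dryer. Grip it by the neck from above. Two or three vases are present; None from the start means absent
- cup0: freshly painted straight cup without handle, white with a terracotta band at its foot: 52 mm outside diameter, 58 mm tall, open top, wall 4.5 mm, about 110 g. Origin at the centre of its underside, z up along its axis. Starts standing upright on the paper sheet. Two to four cups are present; None from the start means absent
- cup1: freshly painted straight cup without handle, white with a terracotta band at its foot: 52 mm outside diameter, 58 mm tall, open top, wall 4.5 mm, about 110 g. Origin at the centre of its underside, z up along its axis. Starts standing upright on the paper sheet. Two to four cups are present; None from the start means absent
- cup2: freshly painted straight cup without handle, white with a terracotta band at its foot: 52 mm outside diameter, 58 mm tall, open top, wall 4.5 mm, about 110 g. Origin at the centre of its underside, z up along its axis. Starts standing upright on the paper sheet. Two to four cups are present; None from the start means absent
- cup3: freshly painted straight cup without handle, white with a terracotta band at its foot: 52 mm outside diameter, 58 mm tall, open top, wall 4.5 mm, about 110 g. Origin at the centre of its underside, z up along its axis. Starts standing upright on the paper sheet. Two to four cups are present; None from the start means absent
- paint_jar: small round paint jar with a black cap, 38 mm across, 55 mm tall, standing on the paper sheet amid the cups; origin at its underside. Bystander, leave it standing where it is
- paint_pot: small round grey paint pot with a white cap, 44 mm across, 50 mm tall, on the table just beyond the wooden tray; origin at its underside. Bystander
Things that resemble listed ones, but are neither listed nor needed, are in the scene too. Leave any green or red look-alike of the cup3 alone.

How it is judged:
On the way, in this order (a step that is already met when the one before it is completed fails the run):
1. the heat selector is at the off stop (value of joint selector below 0.006 m), for 0.2 s.
2. with the selector off, every vase stands upright in the tray and every cup upright on the plate, released (value of joint selector below 0.006 m and x of cup0 in the frame of plate between -0.075 and 0.075 m and y of cup0 in the frame of plate between -0.105 and 0.105 m and z of cup0 in the frame of plate between -0.008 and 0.008 m and angle between each of cup0, cup1, cup2, cup3, vase0, vase1, vase2's own z axis and vertical below 0.15 rad and x of cup1 in the frame of plate between -0.075 and 0.075 m and y of cup1 in the frame of plate between -0.105 and 0.105 m and z of cup1 in the frame of plate between -0.008 and 0.008 m and x of cup2 in the frame of plate between -0.075 and 0.075 m and y of cup2 in the frame of plate between -0.105 and 0.105 m and z of cup2 in the frame of plate between -0.008 and 0.008 m and x of cup3 in the frame of plate between -0.075 and 0.075 m and y of cup3 in the frame of plate between -0.105 and 0.105 m and z of cup3 in the frame of plate between -0.008 and 0.008 m and x of vase0 in the frame of tray_in between -0.068 and 0.068 m and y of vase0 in the frame of tray_in between -0.068 and 0.068 m and z of vase0 in the frame of tray_in between -0.008 and 0.008 m and x of vase1 in the frame of tray_in between -0.068 and 0.068 m and y of vase1 in the frame of tray_in between -0.068 and 0.068 m and z of vase1 in the frame of tray_in between -0.008 and 0.008 m and x of vase2 in the frame of tray_in between -0.068 and 0.068 m and y of vase2 in the frame of tray_in between -0.068 and 0.068 m and z of vase2 in the frame of tray_in between -0.008 and 0.008 m and contact force between each of cup0, cup1, cup2, cup3, vase0, vase1, vase2 and the fingers below 0.1 N), for 0.2 s.
3. the selector is at the full-heat stop (value of joint selector above 0.114 m), for 0.2 s.
4. with the selector at full heat, the start button is pressed fully down (value of joint selector above 0.114 m and value of joint start above 0.005 m), for 0.05 s.
5. the start button has sprung back (value of joint start below 0.0015 m), for 0.1 s.
At the end, for the whole second after the job is handed in: Every vase present stands upright (within 0.15 rad) on the floor of the tray, every cup present stands upright on the steel plate inside its lip, all at rest; the selector is within 6 mm of its full-heat stop and the start button is released (x of cup0 in the frame of plate between -0.075 and 0.075 m and y of cup0 in the frame of plate between -0.105 and 0.105 m and z of cup0 in the frame of plate between -0.008 and 0.008 m and angle between each of cup0, cup1, cup2, cup3, vase0, vase1, vase2's own z axis and vertical below 0.15 rad and x of cup1 in the frame of plate between -0.075 and 0.075 m and y of cup1 in the frame of plate between -0.105 and 0.105 m and z of cup1 in the frame of plate between -0.008 and 0.008 m and x of cup2 in the frame of plate between -0.075 and 0.075 m and y of cup2 in the frame of plate between -0.105 and 0.105 m and z of cup2 in the frame of plate between -0.008 and 0.008 m and x of cup3 in the frame of plate between -0.075 and 0.075 m and y of cup3 in the frame of plate between -0.105 and 0.105 m and z of cup3 in the frame of plate between -0.008 and 0.008 m and x of vase0 in the frame of tray_in between -0.068 and 0.068 m and y of vase0 in the frame of tray_in between -0.068 and 0.068 m and z of vase0 in the frame of tray_in between -0.008 and 0.008 m and x of vase1 in the frame of tray_in between -0.068 and 0.068 m and y of vase1 in the frame of tray_in between -0.068 and 0.068 m and z of vase1 in the frame of tray_in between -0.008 and 0.008 m and x of vase2 in the frame of tray_in between -0.068 and 0.068 m and y of vase2 in the frame of tray_in between -0.068 and 0.068 m and z of vase2 in the frame of tray_in between -0.008 and 0.008 m and linear speed of each of cup0, cup1, cup2, cup3, vase0, vase1, vase2 below 0.03 m/s and value of joint selector above 0.114 m and value of joint start below 0.0015 m); the robot touches nothing.
It fails at once if a paint jar or pot is pushed more than 6 cm from its place (distance of any of paint_jar, paint_pot from where it was at the start of the episode above 0.06 m).
It fails at once if a paint jar or pot is knocked over (angle between any of paint_jar, paint_pot's own z axis and vertical above 0.7 rad).
Of cup0, cup1, cup2, cup3 only 2 to 4 are there at a start; the rules pass over those that are not, and their reading is None.
Of vase0, vase1, vase2 only 2 to 3 are there at a start; the rules pass over those that are not, and their reading is None.
At some moment in a run one of cup0, cup1, cup2, cup3, vase0, vase1, vase2 may be knocked a few centimetres aside while the robot is not near it.
It also fails if it takes over 210 s, if anything falls off the work surface, if the arm or the gripper's body presses on something with over 40 N, if the wrist force passes 120 N, or if a joint passes its speed limit or range.

### The arm

A 7-joint arm with a two-finger parallel gripper is mounted at the origin on the work surface. World frame = base frame: x ahead of the robot, y to its left, z up, the work surface at z = 0. Lengths are in m, angles in rad, forces in N, time in s.
With the tool pointing down it reaches from about 0.4 to 0.85 m from the base axis. Payload 10.4 kg.
Tool frame: the origin (TCP) lies at the very end of the fingers, on their centre line; the grasp point (between the pads) lies 19 mm behind it; z points along the fingers, y is the line along which they close (so a half turn about z gives the same grasp; the last joint's range is limited). The gripper opens to 87 mm and grips with 3 to 60 N. Pads are 19 mm wide; open, the fingers measure 117 mm over their backs; the gripper's body (75 mm by 190 mm) begins 51 mm behind the grasp point.
Start: joints at [1.241, 0.332, -0.065, 1.46, 0.022, 1.35, -0.088], TCP at [0.189, -0.596, 0.223] pointing down, gripper open.
Joint ranges: [-2.6, 2.6], [-0.5, 2.12], [-1.47, 1.34], [0.16, 2.42], [-1.27, 4.41], [0.06, 2.06], [-2.6, 2.6]. Speed limits (rad/s): [2.22, 2.22, 2.79, 2.79, 3.14, 3.14, 3.14].

### API

Orientations are given as a unit quaternion [x, y, z, w].
In Python, from bench import read_state, cams, workorder gives the robot as it stands.
- The arm moves only by the shell command python3 -m crank 'ROWS' [FORCE]. ROWS is text: rows parted by semicolons, each of 5 numbers parted by spaces: the shift along the tool's x, y, z scaled (see below), then the turn about the tool's z scaled (see below), then the opening, from -1 (shut) to 1 (fully open). In form: dx dy dz yaw jaw; .... A call has 1 to 10 rows; each row shifts and turns the commanded pose from where the row before left it, along the tool's axes as they then stand; what a row does not reach is not made up. The controller multiplies each number of a shift by 200 mm and each number of a turn by 90 degrees. A row lasts 1/10 s, in which the tool goes at most 50 mm and 8.59 degrees, less where a joint would pass 70% of its speed; a pose out of reach is approached as far as the arm can. A call with a number of a shift or a turn outside -1 to 1 is refused whole. A call with a gripper value outside its range is refused whole. The fingers move at their own pace and stop on an object; FORCE is the grip in N (left out, the last holds). Time passes only in rows, so rows that do not move let the fingers close. It gives the time, the measured TCP pose, the force, the opening and the grip force at its end, in the units of the state.
- read_state(): the state, without advancing time (a new reading comes with each control period).
- cams.camera(name): name is "scene" or "top" or "wrist"; returns a dict with "img" (480x640x3 uint8, blue, green, red), "K" (3x3 intrinsics, pixels), "xyz" and "attitude" of the camera in the world; the wrist camera has in their place "mount" (4x4, takes a point from camera to tool coordinates, whose origin is the TCP and whose axes are the flange's). Camera axes: x right, y down, z forward; pixel columns grow to the right and rows downward; lengths in m; the calibration is good to about 2 mm. A picture is of the moment at which its call begins: read the wrist's pose just before it. There is no depth.
- workorder.close_job(): hands the job in; it is judged then, once.
The state is a dict: "time": time; "joint_positions": joint angles; "joint_vel": joint speeds; "joint_torque": joint torques, N m; "ee_pos": TCP position; "eef_rot": TCP orientation; "ft_force": force on the tool from outside, world axes, zero at the start; "torque": the same for the moment, N m; "width": finger opening in m; "grip_force": force on a finger pad.
Only numpy, scipy, OpenCV 4.12 (cv2) and the standard library are available. Lean on these libraries where they do the work, as an engineer would, in place of code of your own. Each camera call takes 0.05 s, during which the arm holds its last target. There are 200 camera calls.

## Working session

There is one attempt and no reset: what is moved stays moved. The work goes in short steps, Python scripts to look and compute and a shell command to move; the robot and the scene stay as the last step left them, time stands still between calls to the robot, and variables do not carry over. Pictures are saved under pics/ and viewed, at most 14 in all, crops included, and the job is handed in when it is done.

```bash
mkdir -p pics; ls
python3 - <<'E'
from bench import read_state, cams, workorder
import cv2
s=read_state(); print(s)
for n in ["top","scene"]:
    c=cams.camera(n); cv2.imwrite(f"pics/{n}0.png",c["img"]); print(n,c["K"],c["xyz"],c["attitude"])
c=cams.camera("wrist"); print(c["mount"])
E
```

```text
pics
{'time': 0.0, 'joint_positions': array([ 1.24137757,  0.33286258, -0.06469586,  1.46091061,  0.02161472,
        1.34990961, -0.08847405]), 'joint_vel': array([ 5.95561344e-04, -2.57386218e-04,  3.64443763e-05,  1.31456695e-06,
       -1.85342428e-03,  7.51155648e-04, -1.22025853e-04]), 'joint_torque': array([ 3.31983447e-04, -6.23247170e+01,  2.49431364e-02, -3.89899564e+01,
       -6.12637843e-02,  3.96324706e-02,  1.83452453e-04]), 'ee_pos': array([ 0.18864095, -0.59545668,  0.2217744 ]), 'eef_rot': array([ 9.88252116e-01,  1.52830853e-01, -1.45875869e-04, -6.81654172e-04]), 'ft_force': array([ 0.3398459 ,  0.17500998, -0.27758569]), 'torque': array([ 0.00233768,  0.05506209, -0.06877781]), 'grip_force': 0.0, 'width': 0.08728101538039387}
top [[547.38458366   0.         314.66286647]
 [  0.         547.38458366 240.79180463]
 [  0.           0.           1.        ]] [0.44019429 0.07383076 1.45651157] [-0.69696645  0.71621562 -0.0276976   0.02248971]
scene [[606.66516341   0.         318.20755652]
 [  0.         606.66516341 246.50688302]
 [  0.           0.           1.        ]] [ 1.230732   -0.01830184  1.18644254] [ 0.71781245  0.63612729 -0.1880818  -0.21145352]
[[-3.09024788e-04 -9.69242097e-01 -2.46109045e-01  6.51449944e-02]
 [ 9.99999632e-01 -4.96386089e-04  6.99257597e-04  8.45578385e-09]
 [-7.99915006e-04 -2.46108738e-01  9.69241894e-01 -1.60774457e-01]
 [ 0.00000000e+00  0.00000000e+00  0.00000000e+00  1.00000000e+00]]
```

View pics/top0.png

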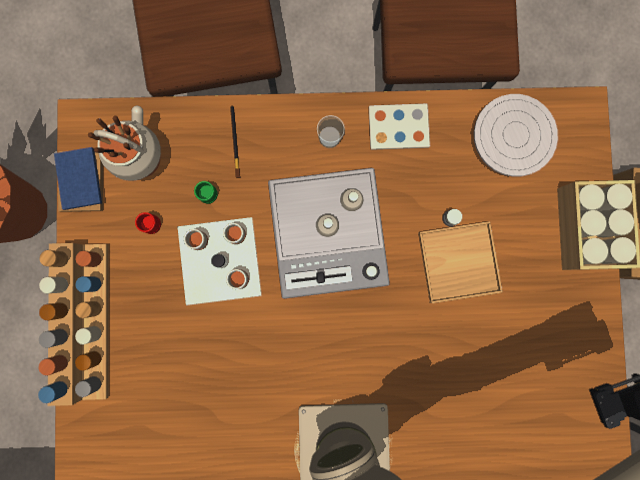

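View pics/scene0.png

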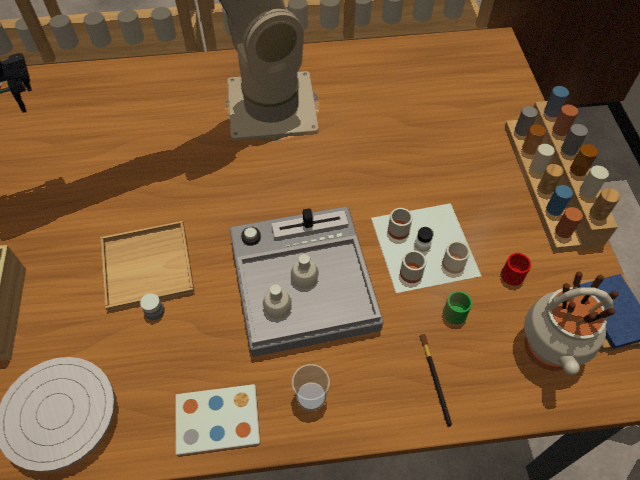

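Top: vases at (352,199),(327,224); white/terracotta cups at (196,238),(235,232),(238,278); black-capped jar (219,260); pot (454,216); the green (206,190) and red (148,222) cups are look-alikes to avoid. The tray is at the right, the selector at about (320,277) and the button at (371,271). I'll confirm in a crop.

```bash
cat > h.py <<'E'
import numpy as np, cv2
from scipy.spatial.transform import Rotation as R
from bench import read_state, cams
def get(n):
    s=read_state(); c=cams.camera(n)
    if n=="wrist":
        T=np.eye(4); T[:3,:3]=R.from_quat(s["eef_rot"]).as_matrix(); T[:3,3]=s["ee_pos"]
        T=T@c["mount"]; c["R"]=T[:3,:3]; c["xyz"]=T[:3,3]
    else: c["R"]=R.from_quat(c["attitude"]).as_matrix()
    c["xyz"]=np.array(c["xyz"]); return c
def ray(c,uv):
    d=c["R"]@np.linalg.solve(c["K"],[uv[0],uv[1],1.]); return d/np.linalg.norm(d)
def plane(c,uv,z):
    d=ray(c,uv); return c["xyz"]+d*(z-c["xyz"][2])/d[2]
def tri(c1,u1,c2,u2):
    A=np.zeros((3,3)); b=np.zeros(3); 
    for c,u in ((c1,u1),(c2,u2)):
        d=ray(c,u); P=np.eye(3)-np.outer(d,d); A+=P; b+=P@c["xyz"]
    p=np.linalg.solve(A,b); return p,[np.linalg.norm(np.cross(p-c["xyz"],ray(c,u))) for c,u in ((c1,u1),(c2,u2))]
def proj(c,p):
    q=c["K"]@(c["R"].T@(np.asarray(p)-c["xyz"])); return q[:2]/q[2]
E
python3 - <<'E'
from h import *
t=cv2.imread("pics/top0.png"); s=cv2.imread("pics/scene0.png")
cv2.imwrite("pics/tc.png",cv2.resize(t[160:312,170:510],None,fx=2.35,fy=2.35,interpolation=cv2.INTER_CUBIC))
cv2.imwrite("pics/sc.png",cv2.resize(s[195:355,90:490],None,fx=2,fy=2,interpolation=cv2.INTER_CUBIC))
c=get("top"); 
for uv in [(320,277),(371,271)]: print(plane(c,uv,.1))
E
```

```text
[0.44642024 0.05177921 0.1       ]
[ 0.45777564 -0.07489739  0.1       ]
```

View pics/tc.png

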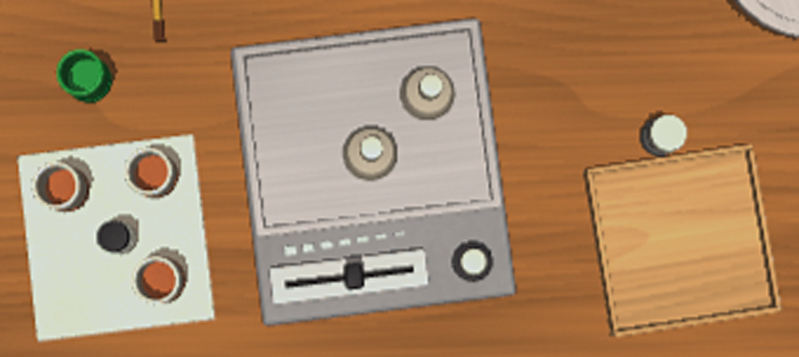

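View pics/sc.png

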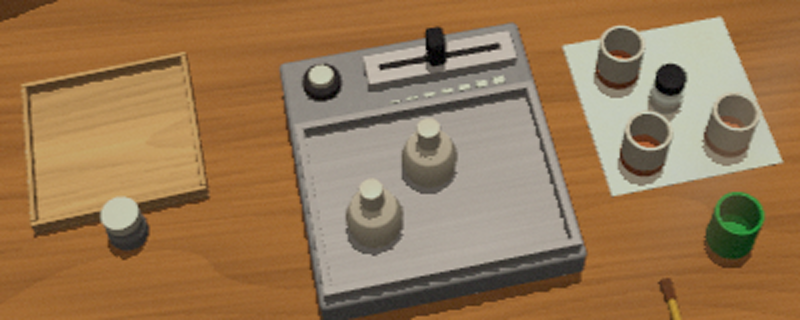

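The crop confirms the two white vases and the three white cups with terracotta. They stand clear of the green look-alike and the black-capped jar. Now I'll triangulate them.

Run:
```python
from h import *
np.set_printoptions(precision=4,suppress=True)
t=get("top"); s=get("scene")
T=lambda u,v:((u+.5)/2.35+169.5,(v+.5)/2.35+159.5); S=lambda u,v:((u+.5)/2+89.5,(v+.5)/2+194.5)
for n,a,b in [("cupA",(63,186),(734,110)),("cupB",(153,171),(647,130)),("cupC",(161,278),(622,43)),("v1",(431,87),(371,187)),("v2",(372,149),(428,128)),("jar",(116,235),(671,80)),("pot",(668,134),(121,214)),("sel",(355,270),(435,36)),("btn",(472,261),(321,78)),
 ("dFL",(233,47),(582,248)),("dFR",(479,20),(323,302)),("dNR",(513,293),(284,68)),("dNL",(266,323),(517,28)),
 ("tFL",(585,170),(206,188)),("tFR",(751,146),(36,222)),("tNR",(778,309),(22,88)),("tNL",(614,334),(184,57)),
 ("pFL",(245,57),(580,240)),("plNL",(264,228),(530,92)),("plNR",(496,203),(303,130))]:
    p,e=tri(t,T(*a),s,S(*b)); print(n,p,round(e[0]*1e3,1), plane(t,T(*a),.058 if n[:3]=="cup" else .13 if n[0]=="v" else .05)[:2])
```

```text
cupA [0.553  0.3666 0.0604] 3.0 [0.5526 0.3642]
cupB [0.5665 0.2676 0.0598] 1.8 [0.5664 0.266 ]
cupC [0.4502 0.2616 0.0624] 2.8 [0.4498 0.2594]
v1 [ 0.6399 -0.0341  0.1292] 0.1 [ 0.6398 -0.0342]
v2 [0.577  0.0294 0.1272] 0.4 [0.5766 0.0291]
jar [0.4984 0.3108 0.0492] 1.9 [0.498  0.3087]
pot [ 0.5933 -0.301   0.0448] 0.4 [ 0.5927 -0.3001]
sel [0.4522 0.0503 0.1138] 0.3 [0.4527 0.0488]
btn [ 0.4588 -0.0783  0.0645] 0.6 [ 0.459  -0.0793]
dFL [0.6997 0.1747 0.0623] 0.9 [0.7021 0.1766]
dFR [ 0.7241 -0.0946  0.0556] 1.0 [ 0.7252 -0.0963]
dNR [ 0.4229 -0.1229  0.0405] 1.3 [ 0.423  -0.1228]
dNL [0.3978 0.15   0.039 ] 2.2 [0.3978 0.1472]
tFL [ 0.5579 -0.2142  0.019 ] 1.1 [ 0.5554 -0.2069]
tFR [ 0.5796 -0.3982  0.0229] 1.7 [ 0.577 -0.391]
tNR [ 0.3965 -0.4255  0.0142] 1.5 [ 0.3976 -0.4115]
tNL [ 0.3737 -0.24    0.0127] 0.7 [ 0.3754 -0.2312]
pFL [0.6895 0.1681 0.0617] 5.3 [0.6906 0.1636]
plNL [0.5012 0.1486 0.0585] 2.1 [0.5013 0.147 ]
plNR [ 0.5213 -0.1046  0.06  ] 1.9 [ 0.5218 -0.1078]
```

```bash
cat > plan.py <<'E'
# usage: plan.py x y z yaw(world angle of tool x): rest move in row units, after turning first
import sys; from h import *
s=read_state(); M=R.from_quat(s["eef_rot"]).as_matrix(); a=np.arctan2(M[1,0],M[0,0])
x,y,z,w=map(float,sys.argv[1:5]); d=np.array([x,y,z])-s["ee_pos"]
c,n=np.cos(w),np.sin(w)
print("t %.2f pos %s yaw %.3f wid %.3f F %s | total dx %.4f dy %.4f dz %.4f turn %.4f"%(s["time"],np.round(s["ee_pos"],4),a,s["width"],np.round(s["ft_force"],1),(c*d[0]+n*d[1])/.2,(n*d[0]-c*d[1])/.2,-d[2]/.2,-((w-a+np.pi)%(2*np.pi)-np.pi)/(np.pi/2)))
E
python3 plan.py .4515 .0500 .20 .092
```

```text
t 0.30 pos [ 0.1887 -0.5957  0.2223] yaw 0.307 wid 0.087 F [-0.2 -0.2 -0.1] | total dx 1.6050 dy -3.0943 dz 0.1115 turn 0.1367
```

```bash
python3 -m crank '0 0 0 0.0684 0; 0 0 0 0.0683 0; 0.107 -0.206 0 0 0; 0.107 -0.206 0 0 0; 0.107 -0.206 0 0 0; 0.107 -0.206 0 0 0; 0.107 -0.206 0 0 0; 0.107 -0.206 0 0 0; 0.107 -0.206 0 0 0; 0.107 -0.206 0 0 0' 20 && python3 -m crank '0.107 -0.206 0 0 0; 0.107 -0.206 0 0 0; 0.107 -0.206 0 0 0; 0.107 -0.206 0 0 0; 0.107 -0.206 0 0 0; 0.107 -0.206 0 0 0; 0.107 -0.206 0 0 0; 0 0 0 0 0; 0 0 0 0 0' ; python3 plan.py .4515 .0500 .08 .092
python3 - <<'E'
from h import *
c=get("wrist"); cv2.imwrite("pics/w1.png",c["img"]); print(proj(c,[.452,.0503,.1045]))
E
```

```text
time: 1.3
ee_pos: [0.3293, -0.2501, 0.2227]
eef_rot: [0.999, 0.046, 0.0, 0.0]
ft_force: [-0.4, 0.5, 0.4]
width: 0.0438
grip_force: 0.0
time: 2.2
ee_pos: [0.4516, 0.0499, 0.2224]
eef_rot: [0.999, 0.047, -0.0, -0.0]
ft_force: [-0.5, -1.1, -0.1]
width: 0.0434
grip_force: 0.0
t 2.20 pos [0.4516 0.0499 0.2224] yaw 0.095 wid 0.043 F [-0.5 -1.1 -0.1] | total dx -0.0003 dy -0.0003 dz 0.7122 turn 0.0016
[318.33209607 228.11692659]
```

View pics/w1.png

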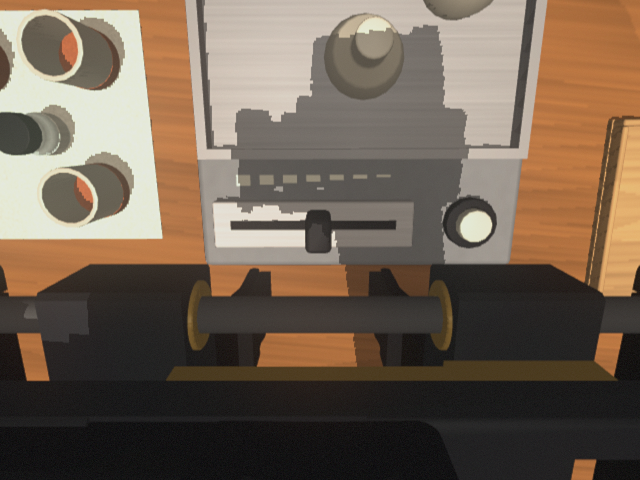

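The selector grip is at (318,228) in the wrist view, where I predicted it. I'll grip it and slide it right.

```bash
python3 -m crank '0 0 0.2 0 0; 0 0 0.2 0 0; 0 0 0.2 0 0; 0 0 0.11 0 0; 0 0 0 0 0; 0 0 0 0 -1; 0 0 0 0 -1; 0 0 0 0 -1; 0 0 0 0 -1' 15 && python3 -m crank '0 0.04 0 0 -1; 0 0.04 0 0 -1; 0 0.04 0 0 -1; 0 0.04 0 0 -1; 0 0.04 0 0 -1; 0 0.04 0 0 -1; 0 0 0 0 -1; 0 0 0 0 -1'; python3 plan.py .4515 .0500 .08 .092
```

```text
time: 3.15
ee_pos: [0.4524, 0.0491, 0.0816]
eef_rot: [0.999, 0.046, 0.001, 0.0]
ft_force: [0.6, 0.4, 3.6]
width: 0.0198
grip_force: 15.0
time: 3.95
ee_pos: [0.4572, 0.0001, 0.0816]
eef_rot: [0.999, 0.046, 0.001, 0.001]
ft_force: [-0.3, -0.4, 5.8]
width: 0.02
grip_force: 15.0
t 3.95 pos [4.572e-01 1.000e-04 8.160e-02] yaw 0.091 wid 0.020 F [-0.3 -0.4  5.8] | total dx -0.0053 dy -0.2512 dz 0.0078 turn -0.0005
```

```bash
python3 -m crank '0 0.025 0 0 -1; 0 0.025 0 0 -1; 0 0 0 0 -1; 0 0 0 0 -1';  python3 -m crank '0 0.02 0 0 -1; 0 0 0 0 -1; 0 0 0 0 -1'
```

```text
time: 4.35
ee_pos: [0.4577, -0.0046, 0.0816]
eef_rot: [0.999, 0.048, 0.001, -0.002]
ft_force: [-1.4, 17.7, 8.8]
width: 0.02
grip_force: 15.0
time: 4.65
ee_pos: [0.4578, -0.0054, 0.0816]
eef_rot: [0.999, 0.049, 0.001, -0.004]
ft_force: [-3.4, 29.2, 10.1]
width: 0.0208
grip_force: 15.0
```

Stop reached (17–29 N). Release, lift, then go over vase 2.

```bash
python3 -m crank '0 -0.04 0 0 -1; 0 0 0 0 0; 0 0 0 0 0; 0 0 0 0 0; 0 0 -0.15 0 0; 0 0 -0.2 0 0; 0 0 -0.2 0 0;0 0 -0.1 0 0;0 0 0 0 0'; python3 plan.py .577 .0294 .104 .092
python3 - <<'E'
from h import *
c=get("top"); cv2.imwrite("pics/top1.png",c["img"])
a=cv2.imread("pics/top0.png"); m=np.abs(a.astype(int)-c["img"]).max(2)
# moved objects? report the diff boxes on the sheet/plate/tray
k=(m>40).astype(np.uint8); n,l,st,ce=cv2.connectedComponentsWithStats(k); print([list(x) for x in st[1:] if x[4]>25])
E
```

```text
time: 5.55
ee_pos: [0.458, -0.0054, 0.2133]
eef_rot: [0.999, 0.045, 0.002, 0.001]
ft_force: [0.9, -0.1, -0.8]
width: 0.0434
grip_force: 0.0
t 5.55 pos [ 0.458  -0.0054  0.2133] yaw 0.091 wid 0.043 F [ 0.9 -0.1 -0.8] | total dx 0.6083 dy -0.1188 dz 0.5465 turn -0.0007
[[np.int32(302), np.int32(213), np.int32(311), np.int32(267), np.int32(24294)], [np.int32(333), np.int32(219), np.int32(4), np.int32(12), np.int32(36)], [np.int32(589), np.int32(373), np.int32(51), np.int32(56), np.int32(1826)], [np.int32(316), np.int32(406), np.int32(18), np.int32(22), np.int32(160)], [np.int32(313), np.int32(429), np.int32(7), np.int32(15), np.int32(56)], [np.int32(309), np.int32(452), np.int32(7), np.int32(20), np.int32(74)], [np.int32(593), np.int32(455), np.int32(40), np.int32(25), np.int32(503)], [np.int32(308), np.int32(469), np.int32(29), np.int32(11), np.int32(163)]]
```

```bash
python3 -m crank '0.203 -0.04 0 0 0; 0.203 -0.04 0 0 0; 0.202 -0.039 0 0 0; 0 0 0 0 0; 0 0 0 0 0'; python3 plan.py .577 .0294 .104 .092
python3 - <<'E'
from h import *
np.set_printoptions(precision=4,suppress=True)
# vase neck top (white) in wrist at previous spot, cross-check by ray from w1 (pixel 374,38)
M=np.array(get("wrist")["mount"]); T=np.eye(4); T[:3,:3]=R.from_quat([.999,.047,0,0]).as_matrix(); T[:3,3]=[.4516,.0499,.2224]; T=T@M
c=dict(K=cams.camera("wrist")["K"],R=T[:3,:3],xyz=T[:3,3]); print(plane(c,(375,38),.128))
E
```

```text
time: 6.1
ee_pos: [0.5748, 0.0305, 0.2081]
eef_rot: [0.999, 0.046, -0.002, -0.001]
ft_force: [-0.2, -0.3, -0.4]
width: 0.0436
grip_force: 0.0
t 6.10 pos [0.5748 0.0305 0.2081] yaw 0.093 wid 0.044 F [-0.2 -0.3 -0.4] | total dx 0.0105 dy 0.0065 dz 0.5205 turn 0.0007
[0.5775 0.0277 0.128 ]
```

```bash
python3 -m crank '0.012 0.008 0.15 0 0; 0 0 0.2 0 0; 0 0 0.12 0 0; 0 0 0.045 0 0; 0 0 0 0 0; 0 0 0 0 -1; 0 0 0 0 -1; 0 0 0 0 -1; 0 0 0 0 -1' 25 && python3 -m crank '0 0 -0.1 0 -1; 0 0 -0.2 0 -1; 0 0 -0.2 0 -1; 0 0 0 0 -1'; python3 plan.py .4725 -.2848 .21 .13;python3 plan.py .4814 -.3542 .21 .13
```

```text
time: 7.1
ee_pos: [0.5786, 0.029, 0.1085]
eef_rot: [0.999, 0.046, 0.001, 0.0]
ft_force: [-0.8, -0.3, 5.5]
width: 0.0236
grip_force: 25.0
time: 7.5
ee_pos: [0.5805, 0.0297, 0.2131]
eef_rot: [0.999, 0.046, 0.004, 0.0]
ft_force: [0.9, -0.2, -1.3]
width: 0.0239
grip_force: 25.0
t 7.50 pos [0.5805 0.0297 0.2131] yaw 0.092 wid 0.024 F [ 0.9 -0.2 -1.3] | total dx -0.7391 dy 1.4890 dz 0.0157 turn -0.0240
t 7.50 pos [0.5805 0.0297 0.2131] yaw 0.092 wid 0.024 F [ 0.9 -0.2 -1.3] | total dx -0.7399 dy 1.8389 dz 0.0157 turn -0.0240
```

```bash
python3 -m crank '0 0 0 -0.024 -1; -0.0925 0.23 0 0 -1; -0.0925 0.23 0 0 -1; -0.0925 0.23 0 0 -1; -0.0925 0.23 0 0 -1; -0.0925 0.23 0 0 -1; -0.0925 0.23 0 0 -1; -0.0925 0.23 0 0 -1; -0.0925 0.23 0 0 -1; 0 0 0 0 -1'; python3 plan.py .4814 -.3542 .068 .13
```

```text
time: 8.5
ee_pos: [0.4743, -0.3635, 0.206]
eef_rot: [0.998, 0.059, -0.002, 0.001]
ft_force: [-0.2, -0.1, -2.3]
width: 0.0236
grip_force: 25.0
t 8.50 pos [ 0.4743 -0.3635  0.206 ] yaw 0.119 wid 0.024 F [-0.2 -0.1 -2.3] | total dx 0.0410 dy -0.0416 dz 0.6901 turn -0.0072
```

```bash
python3 -m crank '0.04 -0.04 0.1 0 -1; 0 0 0.2 0 -1; 0 0 0.2 0 -1; 0 0 0.12 0 -1; 0 0 0.03 0 -1; 0 0 0 0 -1; 0 0 0 0 -1'; python3 plan.py .4814 -.3542 .065 .13
```

```text
time: 9.2
ee_pos: [0.4867, -0.3466, 0.0791]
eef_rot: [0.998, 0.065, 0.001, 0.001]
ft_force: [-0.2, 0.6, -0.7]
width: 0.0236
grip_force: 25.0
t 9.20 pos [ 0.4867 -0.3466  0.0791] yaw 0.130 wid 0.024 F [-0.2  0.6 -0.7] | total dx -0.0310 dy 0.0341 dz 0.0703 turn -0.0001
```

```bash
python3 -m crank '-0.025 0.034 0 0 -1; 0 0 0.03 0 -1; 0 0 0.02 0 -1; 0 0 0.01 0 -1; 0 0 0 0 -1; 0 0 0 0 -1'; python3 plan.py .4814 -.3542 .065 .13
```

```text
time: 9.8
ee_pos: [0.4818, -0.3535, 0.0656]
eef_rot: [0.998, 0.065, 0.0, -0.0]
ft_force: [0.8, -0.6, -1.8]
width: 0.0233
grip_force: 25.0
t 9.80 pos [ 0.4818 -0.3535  0.0656] yaw 0.130 wid 0.023 F [ 0.8 -0.6 -1.8] | total dx -0.0024 dy 0.0030 dz 0.0028 turn 0.0000
```

```bash
for i in 1 2; do :; done; python3 -m crank '0 0 0.008 0 -1; 0 0 0 0 -1; 0 0 0 0 -1' | grep -E 'ee_pos|ft'; python3 -m crank '0 0 0.008 0 -1; 0 0 0 0 -1; 0 0 0 0 -1'| grep -E 'ee_pos|ft'; python3 -m crank '0 0 0.008 0 -1; 0 0 0 0 -1; 0 0 0 0 -1'| grep -E 'ee_pos|ft'
```

```text
ee_pos: [0.4821, -0.3537, 0.0645]
ft_force: [-2.1, -0.0, 4.9]
ee_pos: [0.4825, -0.3539, 0.0645]
ft_force: [-5.4, 4.3, 18.8]
ee_pos: [0.483, -0.3541, 0.0643]
ft_force: [-8.6, 5.9, 31.2]
```

Contact at TCP z=0.0645. I'll ease off, release, lift, and check for any disturbance before vase 1.

```bash
python3 -m crank '0 0 -0.016 0 -1; 0 0 0 0 -1; 0 0 0 0 0; 0 0 0 0 0; 0 0 0 0 0; 0 0 -0.1 0 0; 0 0 -0.2 0 0; 0 0 -0.2 0 0; 0 0 -0.2 0 0; 0 0 0 0 0'; python3 plan.py .6398 -.0341 .108 .092
python3 - <<'E'
from h import *
a=cv2.imread("pics/top0.png"); c=get("top"); cv2.imwrite("pics/top2.png",c["img"])
m=np.abs(a.astype(int)-c["img"]).max(2)
k=(m>40).astype(np.uint8); n,l,st,ce=cv2.connectedComponentsWithStats(k); print([x.tolist() for x in st[1:] if x[4]>15 and x[1]<330])
s=get("scene"); cv2.imwrite("pics/scene2.png",s["img"])
E
```

```text
time: 11.7
ee_pos: [0.4841, -0.3548, 0.2097]
eef_rot: [0.998, 0.065, 0.003, 0.003]
ft_force: [0.0, -0.1, 0.1]
width: 0.0437
grip_force: 0.0
t 11.70 pos [ 0.4841 -0.3548  0.2097] yaw 0.130 wid 0.044 F [ 0.  -0.1  0.1] | total dx 0.9224 dy -1.5250 dz 0.5084 turn 0.0241
[[434, 195, 183, 285, 25065], [316, 213, 23, 24, 288], [337, 267, 10, 14, 104], [316, 268, 9, 9, 64], [316, 278, 9, 6, 38], [366, 294, 110, 102, 2829]]
```

```bash
python3 -m crank '0 0 0 0.024 0; 0.115 -0.19 0 0 0; 0.115 -0.19 0 0 0; 0.115 -0.19 0 0 0; 0.115 -0.19 0 0 0; 0.115 -0.19 0 0 0; 0.115 -0.19 0 0 0; 0.115 -0.19 0 0 0; 0.115 -0.19 0 0 0' && python3 -m crank '0 0 0 0 0; 0 0 0 0 0; 0 0 0 0 0; 0 0 0 0 0'; python3 plan.py .6398 -.0341 .109 .092
```

```text
time: 12.7
ee_pos: [0.6368, -0.0326, 0.202]
eef_rot: [0.999, 0.046, -0.001, -0.0]
ft_force: [1.4, -0.6, 0.0]
width: 0.0434
grip_force: 0.0
time: 13.1
ee_pos: [0.6365, -0.036, 0.2033]
eef_rot: [0.999, 0.045, -0.0, 0.0]
ft_force: [0.4, -0.7, -0.0]
width: 0.0437
grip_force: 0.0
t 13.10 pos [ 0.6365 -0.036   0.2033] yaw 0.090 wid 0.044 F [ 0.4 -0.7 -0. ] | total dx 0.0172 dy -0.0077 dz 0.4717 turn -0.0015
```

```bash
python3 -m crank '0.017 -0.008 0.1 0 0; 0 0 0.2 0 0; 0 0 0.12 0 0; 0 0 0.05 0 0; 0 0 0 0 0; 0 0 0 0 -1; 0 0 0 0 -1; 0 0 0 0 -1; 0 0 0 0 -1' 25 && python3 -m crank '0 0 -0.1 0 -1; 0 0 -0.2 0 -1; 0 0 -0.2 0 -1; 0 0 0 0 -1; 0 0 0 0 -1; 0 0 0 0 -1'; python3 plan.py .4725 -.2848 .21 .13
```

```text
time: 14.0
ee_pos: [0.6408, -0.0323, 0.1109]
eef_rot: [0.999, 0.046, 0.001, 0.0]
ft_force: [0.9, -1.8, 3.7]
width: 0.0238
grip_force: 24.9
time: 14.6
ee_pos: [0.6395, -0.0324, 0.2086]
eef_rot: [0.999, 0.046, -0.001, 0.0]
ft_force: [-0.3, -0.2, -0.8]
width: 0.0236
grip_force: 24.8
t 14.60 pos [ 0.6395 -0.0324  0.2086] yaw 0.092 wid 0.024 F [-0.3 -0.2 -0.8] | total dx -0.9917 dy 1.1433 dz -0.0070 turn -0.0242
```

```bash
python3 -m crank '0 0 0 -0.024 -1; -0.124 0.143 0 0 -1; -0.124 0.143 0 0 -1; -0.124 0.143 0 0 -1; -0.124 0.143 0 0 -1; -0.124 0.143 0 0 -1; -0.124 0.143 0 0 -1; -0.124 0.143 0 0 -1; -0.124 0.143 0 0 -1' && python3 -m crank '0 0 0 0 -1; 0 0 0 0 -1; 0 0 0 0 -1; 0 0 0 0 -1'; python3 plan.py .4725 -.2848 .067 .13
```

```text
time: 15.5
ee_pos: [0.4713, -0.2857, 0.2085]
eef_rot: [0.998, 0.065, -0.001, -0.001]
ft_force: [0.8, -0.1, -1.7]
width: 0.0234
grip_force: 24.9
time: 15.9
ee_pos: [0.4737, -0.2833, 0.2096]
eef_rot: [0.998, 0.066, -0.0, -0.0]
ft_force: [-0.1, -0.4, -0.9]
width: 0.0237
grip_force: 24.9
t 15.90 pos [ 0.4737 -0.2833  0.2096] yaw 0.132 wid 0.024 F [-0.1 -0.4 -0.9] | total dx -0.0069 dy 0.0067 dz 0.7131 turn 0.0013
```

```bash
python3 -m crank '-0.005 0.004 0.1 0 -1; 0 0 0.2 0 -1; 0 0 0.2 0 -1; 0 0 0.15 0 -1; 0 0 0.05 0 -1; 0 0 0 0 -1; 0 0 0 0 -1; 0 0 0 0 -1' | grep -E 'ee_pos|ft'; python3 -m crank '0 0 0.008 0 -1; 0 0 0 0 -1; 0 0 0 0 -1'| grep -E 'ee_pos|ft'; python3 plan.py .4725 -.2848 .067 .13
```

```text
ee_pos: [0.4733, -0.2859, 0.0717]
ft_force: [0.4, -0.3, -1.8]
ee_pos: [0.4723, -0.2857, 0.0687]
ft_force: [-0.2, -0.0, -1.9]
t 17.00 pos [ 0.4723 -0.2857  0.0687] yaw 0.130 wid 0.024 F [-0.2 -0.  -1.9] | total dx 0.0017 dy -0.0044 dz 0.0084 turn -0.0002
```

```bash
python3 -m crank '0 0 0.008 0 -1; 0 0 0 0 -1; 0 0 0 0 -1' | grep -E 'ee_pos|ft'; python3 -m crank '0 0 0.005 0 -1; 0 0 0 0 -1; 0 0 0 0 -1'| grep -E 'ee_pos|ft'
```

```text
ee_pos: [0.4721, -0.2856, 0.0667]
ft_force: [-0.1, -0.1, -0.9]
ee_pos: [0.4726, -0.2859, 0.0665]
ft_force: [-1.1, 0.3, 5.4]
```

```bash
python3 -m crank '0 0 -0.004 0 -1; 0 0 0 0 0; 0 0 0 0 0; 0 0 0 0 0; 0 0 -0.1 0 0; 0 0 -0.2 0 0; 0 0 -0.2 0 0; 0 0 -0.2 0 0; 0 0 0 0 0' | grep -E 'ee_pos|wid'; python3 plan.py .45 .2 .21 .785
python3 - <<'E'
from h import *
a=cv2.imread("pics/top0.png"); c=get("top")
m=np.abs(a.astype(int)-c["img"]).max(2)
k=(m>40).astype(np.uint8); n,l,st,ce=cv2.connectedComponentsWithStats(k); print([x.tolist() for x in st[1:] if x[4]>15 and x[1]<330])
E
```

```text
ee_pos: [0.4747, -0.2865, 0.2122]
width: 0.0437
t 18.50 pos [ 0.4747 -0.2865  0.2122] yaw 0.130 wid 0.044 F [ 0.1  0.1 -0.9] | total dx 1.6321 dy -1.8082 dz 0.0108 turn -0.4170
[[340, 188, 24, 23, 237], [347, 200, 266, 280, 30635], [316, 213, 23, 24, 278], [417, 232, 6, 29, 47], [337, 267, 10, 14, 104], [316, 268, 9, 9, 64], [316, 278, 9, 6, 38]]
```

```bash
python3 -m crank '0 0 0 -0.0834 1; 0 0 0 -0.0834 1; 0 0 0 -0.0834 1; 0 0 0 -0.0834 1; 0 0 0 -0.0834 1; 0.154 -0.168 0 0 1; 0.154 -0.168 0 0 1; 0.154 -0.168 0 0 1; 0.154 -0.168 0 0 1' && python3 -m crank '0.154 -0.168 0 0 1; 0.154 -0.168 0 0 1; 0.154 -0.168 0 0 1; 0.154 -0.168 0 0 1; 0.154 -0.168 0 0 1; 0.154 -0.168 0 0 1;0.154 -0.168 0 0 1; 0.154 -0.168 0 0 1; 0 0 0 0 1; 0 0 0 0 1';python3 -m crank '0 0 0 0 1; 0 0 0 0 1'; python3 plan.py .45 .2605 .025 .785
python3 - <<'E'
from h import *
c=get("wrist"); cv2.imwrite("pics/w2.png",c["img"]); print([proj(c,p) for p in ([.45,.2605,.058],[.498,.31,.055],[.553,.3655,.058],[.5665,.267,.058])])
E
```

```text
time: 19.45
ee_pos: [0.4634, -0.1017, 0.2052]
eef_rot: [0.924, 0.382, -0.001, -0.001]
ft_force: [0.4, 0.9, 0.7]
width: 0.0867
grip_force: 0.0
time: 20.45
ee_pos: [0.4475, 0.262, 0.2053]
eef_rot: [0.923, 0.384, -0.001, -0.001]
ft_force: [0.0, -1.5, 0.0]
width: 0.0868
grip_force: 0.0
time: 20.65
ee_pos: [0.4493, 0.2591, 0.2061]
eef_rot: [0.925, 0.381, -0.0, 0.0]
ft_force: [-1.2, -0.4, 0.1]
width: 0.0867
grip_force: 0.0
t 20.65 pos [0.4493 0.2591 0.2061] yaw 0.782 wid 0.087 F [-1.2 -0.4  0.1] | total dx 0.0075 dy -0.0027 dz 0.9055 turn -0.0019
[array([319.44300838, 218.36459881]), array([317.73842852, 130.50986879]), array([316.70306643,  17.79988652]), array([421.74707309, 105.3601613 ])]
```

View pics/w2.png

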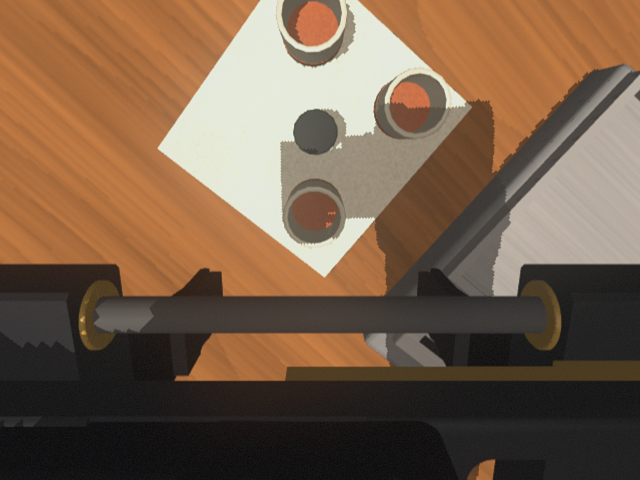

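Wrist view: cup C's rim at (316,211), jar (315,132), cup A (312,21), cup B (411,103), all standing where measured.

```bash
python3 - <<'E'
from h import *
np.set_printoptions(precision=4,suppress=True)
t=get("top");w=get("wrist")
T=lambda u,v:((u+.5)/2.35+169.5,(v+.5)/2.35+159.5)
for a,b in (((63,186),(312,22)),((153,171),(411,103)),((161,278),(316,211)),((116,235),(315,132))): print(plane(w,b,.058),tri(t,T(*a),w,b))
E
python3 plan.py .4520 .2605 .025 .785
```

```text
[0.5488 0.3665 0.058 ] (array([0.5563, 0.3742, 0.0141]), [np.float64(0.0008930027167604409), np.float64(0.0008930027167603419)])
[0.5621 0.2745 0.058 ] (array([0.5696, 0.2709, 0.0231]), [np.float64(6.0085156841630325e-05), np.float64(6.0085156841605036e-05)])
[0.4524 0.2671 0.058 ] (array([0.4493, 0.2634, 0.0308]), [np.float64(0.0007518425161143147), np.float64(0.000751842516114315)])
[0.4958 0.3111 0.058 ] (array([0.4972, 0.3111, 0.0378]), [np.float64(0.0013987199206034594), np.float64(0.0013987199206033135)])
t 20.80 pos [0.4492 0.2597 0.2065] yaw 0.783 wid 0.087 F [ 0.6 -0.5  0.4] | total dx 0.0128 dy 0.0068 dz 0.9075 turn -0.0015
```

```bash
python3 -m crank '0.014 -0.002 0.1 0 1; 0 0 0.2 0 1; 0 0 0.2 0 1; 0 0 0.2 0 1; 0 0 0.15 0 1; 0 0 0.05 0 1; 0 0 0 0 1; 0 0 0 0 1; 0 0 0 0 1' | grep -E 'ee_pos|ft'; python3 -m crank '0 0 0 0 -1; 0 0 0 0 -1; 0 0 0 0 -1; 0 0 0 0 -1' 15;  python3 -m crank '0 0 -0.1 0 -1; 0 0 -0.2 0 -1; 0 0 -0.2 0 -1; 0 0 -0.2 0 -1; 0 0 -0.2 0 -1; 0 0 0 0 -1; 0 0 0 0 -1'; python3 plan.py .6 0 .2 .092
```

```text
ee_pos: [0.4516, 0.2636, 0.0282]
ft_force: [-0.6, -0.6, 0.1]
time: 22.1
ee_pos: [0.4505, 0.2631, 0.0267]
eef_rot: [0.924, 0.382, 0.0, 0.0]
ft_force: [-1.1, -1.1, 0.2]
width: 0.0628
grip_force: 0.0
time: 22.8
ee_pos: [0.4508, 0.2631, 0.2069]
eef_rot: [0.924, 0.382, 0.001, 0.0]
ft_force: [-0.2, -0.1, -0.6]
width: 0.0074
grip_force: 0.0
t 22.80 pos [0.4508 0.2631 0.2069] yaw 0.784 wid 0.007 F [-0.2 -0.1 -0.6] | total dx 0.6220 dy 1.3786 dz 0.0347 turn 0.4408
```

The jaws were still closing when I lifted (0.063 m at the time), so I missed the cup. Look again.

```bash
python3 -m crank '0 0 0 0 1; 0 0 0 0 1' | grep ee_pos
python3 - <<'E'
from h import *
c=get("wrist"); s=get("scene"); cv2.imwrite("pics/s3.png",s["img"])
m=np.hstack([c["img"][:400:1,150:550],s["img"][180:380,330:530].repeat(2,0).repeat(2,1)]); cv2.imwrite("pics/m3.png",m)
E
```

```text
ee_pos: [0.4499, 0.2627, 0.2053]
```

View pics/m3.png

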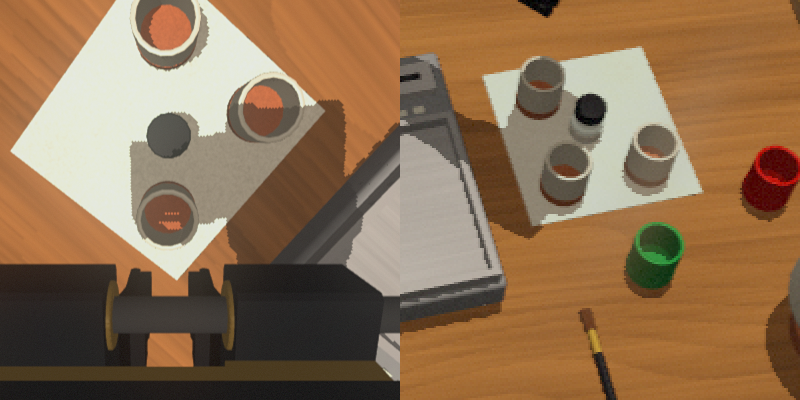

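All cups and the jar still stand (cup C's rim at wrist (317,213)). Retry with time to close.

```bash
python3 -m crank '0 0 0 0 1; 0 0 0 0 1; 0 0 0 0 1; 0 0 0 0 1; 0 0 0 0 1; 0 0 0 0 1; 0 0 0 0 1; 0 0 0 0 1' | grep -E 'ee_pos|wid'
python3 - <<'E'
from h import *
w=get("wrist"); print(plane(w,(317,213),.058))
E
python3 plan.py .451 .2625 .026 .785
```

```text
ee_pos: [0.4505, 0.2631, 0.2065]
width: 0.0845
[0.45286088 0.26917232 0.058     ]
t 23.95 pos [0.4505 0.2631 0.2065] yaw 0.785 wid 0.085 F [ 0.4  0.2 -0.2] | total dx -0.0003 dy 0.0039 dz 0.9027 turn -0.0002
```

```bash
python3 -m crank '0.015 0 0.1 0 1; 0 0 0.2 0 1; 0 0 0.2 0 1; 0 0 0.2 0 1; 0 0 0.15 0 1; 0 0 0.05 0 1; 0 0 0 0 1; 0 0 0 0 1; 0 0 0 0 1' | grep -E 'ee_pos|ft'; python3 -m crank '0 0 0 0 -1; 0 0 0 0 -1; 0 0 0 0 -1; 0 0 0 0 -1; 0 0 0 0 -1; 0 0 0 0 -1; 0 0 0 0 -1; 0 0 0 0 -1' 15
```

```text
ee_pos: [0.4536, 0.2658, 0.0282]
ft_force: [-0.5, -0.5, 0.1]
time: 25.65
ee_pos: [0.4525, 0.2653, 0.0266]
eef_rot: [0.924, 0.382, -0.0, -0.0]
ft_force: [-0.8, 0.0, 2.1]
width: 0.0516
grip_force: 15.0
```

```bash
python3 -m crank '0 0 -0.1 0 -1; 0 0 -0.2 0 -1; 0 0 -0.2 0 -1; 0 0 -0.2 0 -1; 0 0 -0.1 0 -1; 0 0 0 0 -1; 0 0 0 0 -1; 0 0 0 0 -1'; python3 plan.py .6441 -.0508 .19 .092
```

```text
time: 26.45
ee_pos: [0.452, 0.2646, 0.1851]
eef_rot: [0.924, 0.382, -0.001, 0.0]
ft_force: [-0.2, 0.2, -1.1]
width: 0.0512
grip_force: 15.0
t 26.45 pos [0.452  0.2646 0.1851] yaw 0.785 wid 0.051 F [-0.2  0.2 -1.1] | total dx 0.8114 dy 1.6586 dz -0.0245 turn 0.4410
```

```bash
python3 -m crank '0 0 -0.02 0.0882 -1; 0 0 0 0.0882 -1; 0 0 0 0.0882 -1; 0 0 0 0.0882 -1; 0 0 0 0.0882 -1; 0.09 0.184 0 0 -1; 0.09 0.184 0 0 -1; 0.09 0.184 0 0 -1; 0.09 0.184 0 0 -1; 0.09 0.184 0 0 -1' |grep ee_pos; python3 -m crank '0.09 0.184 0 0 -1; 0.09 0.184 0 0 -1; 0.09 0.184 0 0 -1; 0.09 0.184 0 0 -1; 0 0 0 0 -1; 0 0 0 0 -1; 0 0 0 0 -1; 0 0 0 0 -1'; python3 plan.py .6441 -.0508 .0766 .092
```

```text
ee_pos: [0.5591, 0.0885, 0.189]
time: 28.25
ee_pos: [0.6439, -0.0482, 0.1903]
eef_rot: [0.999, 0.047, -0.0, -0.0]
ft_force: [-0.6, 0.4, -1.1]
width: 0.0515
grip_force: 15.0
t 28.25 pos [ 0.6439 -0.0482  0.1903] yaw 0.094 wid 0.052 F [-0.6  0.4 -1.1] | total dx 0.0000 dy 0.0129 dz 0.5683 turn 0.0014
```

```bash
python3 -m crank '0 0.01 0.1 0 -1; 0 0 0.2 0 -1; 0 0 0.15 0 -1; 0 0 0.08 0 -1; 0 0 0.02 0 -1; 0 0 0 0 -1; 0 0 0 0 -1; 0 0 0 0 -1'|grep -E 'ee_pos|ft'; python3 -m crank '0 0 0.01 0 -1; 0 0 0 0 -1; 0 0 0 0 -1'|grep -E 'ee_pos|ft'; python3 -m crank '0 0 0.008 0 -1; 0 0 0 0 -1; 0 0 0 0 -1'|grep -E 'ee_pos|ft'
```

```text
ee_pos: [0.6454, -0.0516, 0.0822]
ft_force: [0.1, -0.3, -0.6]
ee_pos: [0.6446, -0.0517, 0.0787]
ft_force: [-0.5, 0.0, -1.2]
ee_pos: [0.6445, -0.0517, 0.0769]
ft_force: [0.2, 0.4, -1.0]
```

```bash
python3 -m crank '0 0 0.004 0 -1; 0 0 0 0 -1; 0 0 0 0 -1'|grep -E 'ee_pos|ft'; python3 -m crank '0 0 0 0 0.5; 0 0 0 0 0.5; 0 0 0 0 0.5; 0 0 0 0 0.5; 0 0 -0.1 0 0.5; 0 0 -0.2 0 0.5; 0 0 -0.2 0 0.5; 0 0 -0.15 0 0.5; 0 0 0 0 1'; python3 plan.py .552 .3665 .206 .785
python3 - <<'E'
from h import *
a=cv2.imread("pics/top0.png"); c=get("top"); cv2.imwrite("pics/top4.png",c["img"])
m=np.abs(a.astype(int)-c["img"]).max(2)
k=(m>40).astype(np.uint8); n,l,st,ce=cv2.connectedComponentsWithStats(k); print([x.tolist() for x in st[1:] if x[4]>15 and x[1]<330])
E
```

```text
ee_pos: [0.6446, -0.0516, 0.0766]
ft_force: [-2.2, 0.3, 4.9]
time: 30.85
ee_pos: [0.6466, -0.0512, 0.2111]
eef_rot: [0.999, 0.046, 0.004, 0.0]
ft_force: [-1.1, 0.3, -0.4]
width: 0.0681
grip_force: 0.0
t 30.85 pos [ 0.6466 -0.0512  0.2111] yaw 0.092 wid 0.068 F [-1.1  0.3 -0.4] | total dx 1.1417 dy -1.8114 dz 0.0253 turn -0.4411
[[321, 118, 292, 362, 36061], [316, 213, 23, 24, 242], [461, 248, 25, 24, 439], [227, 265, 23, 24, 376], [337, 267, 10, 14, 104], [316, 268, 9, 9, 62], [316, 278, 9, 6, 37]]
```

```bash
python3 -m crank '0 0 0 -0.0882 1; 0 0 0 -0.0882 1; 0 0 0 -0.0882 1; 0 0 0 -0.0882 1; 0 0 0 -0.0882 1; 0.127 -0.201 0 0 1; 0.127 -0.201 0 0 1; 0.127 -0.201 0 0 1; 0.127 -0.201 0 0 1; 0.127 -0.201 0 0 1' |grep ee_pos; python3 -m crank '0.127 -0.201 0 0 1; 0.127 -0.201 0 0 1; 0.127 -0.201 0 0 1; 0.127 -0.201 0 0 1; 0 0 0 0 1; 0 0 0 0 1; 0 0 0 0 1; 0 0 0 0 1'|grep wid; python3 plan.py .552 .3665 .026 .785
python3 - <<'E'
from h import *
c=get("wrist"); cv2.imwrite("pics/w5.png",c["img"]); print(proj(c,[.552,.3665,.058]),plane(c,(318,213),.058))
h=cv2.cvtColor(c["img"],cv2.COLOR_BGR2HSV); m=((h[...,0]<12)&(h[...,1]>130)&(h[...,2]>50)).astype(np.uint8)[:260]
n,l,st,ce=cv2.connectedComponentsWithStats(m); print([(st[i].tolist(),ce[i].round()) for i in range(1,n) if st[i][4]>200])
E
```

```text
ee_pos: [0.5912, 0.1815, 0.2047]
width: 0.0869
t 32.70 pos [0.5516 0.3641 0.2055] yaw 0.782 wid 0.087 F [-0.9 -0.8  0.1] | total dx 0.0102 dy -0.0071 dz 0.8977 turn -0.0018
[318.36230324 217.86119098] [0.55463906 0.36952929 0.058     ]
[([0, 0, 64, 37, 1863], array([31., 16.])), ([204, 13, 79, 85, 4983], array([243.,  55.])), ([523, 135, 29, 27, 322], array([537., 148.])), ([301, 188, 37, 19, 297], array([320., 195.]))]
```

View pics/w5.png

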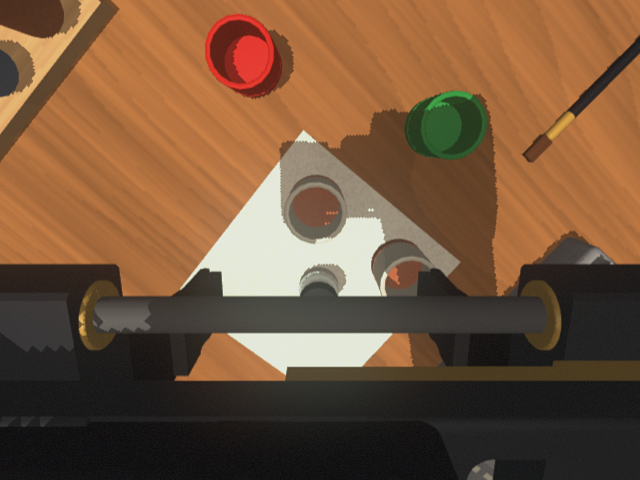

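Cup A's rim is at (316,209), the jar just behind along tool −x, and cup B right at (405,268); the jaw line is clear.

```bash
python3 -m crank '0.02 -0.003 0.1 0 1; 0 0 0.2 0 1; 0 0 0.2 0 1; 0 0 0.2 0 1; 0 0 0.14 0 1; 0 0 0.055 0 1; 0 0 0 0 1; 0 0 0 0 1; 0 0 0 0 1' | grep -E 'ee_pos|ft'; python3 -m crank '0 0 0 0 -1; 0 0 0 0 -1; 0 0 0 0 -1; 0 0 0 0 -1; 0 0 0 0 -1; 0 0 0 0 -1; 0 0 0 0 -1; 0 0 0 0 -1' 15; python3 -m crank '0 0 -0.1 0 -1; 0 0 -0.2 0 -1; 0 0 -0.2 0 -1; 0 0 -0.2 0 -1; 0 0 -0.1 0 -1; 0 0 0 0 -1; 0 0 0 0 -1; 0 0 0 0 -1'; python3 plan.py .5765 .0282 .19 .092
```

```text
ee_pos: [0.5539, 0.3698, 0.029]
ft_force: [-0.6, 0.3, -0.7]
time: 34.45
ee_pos: [0.553, 0.3692, 0.0271]
eef_rot: [0.924, 0.382, -0.0, -0.0]
ft_force: [0.8, -0.4, 1.0]
width: 0.0513
grip_force: 15.0
time: 35.25
ee_pos: [0.5526, 0.3686, 0.1862]
eef_rot: [0.924, 0.382, -0.001, 0.0]
ft_force: [-0.1, -0.1, -1.1]
width: 0.0513
grip_force: 15.0
t 35.25 pos [0.5526 0.3686 0.1862] yaw 0.785 wid 0.051 F [-0.1 -0.1 -1.1] | total dx -0.0374 dy 1.7058 dz -0.0190 turn 0.4411
```

```bash
python3 -m crank '0 0 -0.02 0.0882 -1; 0 0 0 0.0882 -1; 0 0 0 0.0882 -1; 0 0 0 0.0882 -1; 0 0 0 0.0882 -1; -0.0047 0.213 0 0 -1; -0.0047 0.213 0 0 -1; -0.0047 0.213 0 0 -1; -0.0047 0.213 0 0 -1; -0.0047 0.213 0 0 -1' |grep ee_pos; python3 -m crank '-0.0047 0.213 0 0 -1; -0.0047 0.213 0 0 -1; -0.0047 0.213 0 0 -1; 0 0 0 0 -1; 0 0 0 0 -1; 0 0 0 0 -1; 0 0 0 0 -1'; python3 plan.py .5765 .0282 .0771 .092
```

```text
ee_pos: [0.5672, 0.1545, 0.19]
time: 36.95
ee_pos: [0.5765, 0.0307, 0.1909]
eef_rot: [0.999, 0.047, -0.0, -0.0]
ft_force: [0.5, -0.3, -0.6]
width: 0.0515
grip_force: 15.0
t 36.95 pos [0.5765 0.0307 0.1909] yaw 0.094 wid 0.051 F [ 0.5 -0.3 -0.6] | total dx -0.0011 dy 0.0123 dz 0.5689 turn 0.0016
```

```bash
python3 -m crank '0 0.005 0.1 0 -1; 0 0 0.2 0 -1; 0 0 0.15 0 -1; 0 0 0.08 0 -1; 0 0 0.025 0 -1; 0 0 0 0 -1; 0 0 0 0 -1; 0 0 0 0 -1'|grep -E 'ee_pos|ft'; python3 -m crank '0 0 0.01 0 -1; 0 0 0 0 -1; 0 0 0 0 -1'|grep -E 'ee_pos|ft'; python3 -m crank '0 0 0.006 0 -1; 0 0 0 0 -1; 0 0 0 0 -1'|grep -E 'ee_pos|ft'
```

```text
ee_pos: [0.5778, 0.0282, 0.0816]
ft_force: [0.2, -1.1, -0.1]
ee_pos: [0.577, 0.028, 0.0783]
ft_force: [-0.2, -0.1, -1.5]
ee_pos: [0.5771, 0.028, 0.0771]
ft_force: [0.4, -0.3, 0.8]
```

```bash
python3 -m crank '0 0 0 0 0.5; 0 0 0 0 0.5; 0 0 0 0 0.5; 0 0 0 0 0.5; 0 0 -0.1 0 0.5; 0 0 -0.2 0 0.5; 0 0 -0.2 0 0.5; 0 0 -0.15 0 0.5; 0 0 0 0 1; 0 0 0 0 1'; python3 plan.py .566 .270 .206 -.3
python3 - <<'E'
from h import *
a=cv2.imread("pics/top0.png"); c=get("top"); cv2.imwrite("pics/top6.png",c["img"])
m=np.abs(a.astype(int)-c["img"]).max(2)
k=(m>40).astype(np.uint8); n,l,st,ce=cv2.connectedComponentsWithStats(k); print([x.tolist() for x in st[1:] if x[4]>15 and x[1]<330])
E
```

```text
time: 39.35
ee_pos: [0.5771, 0.0281, 0.2072]
eef_rot: [0.999, 0.046, 0.0, 0.0]
ft_force: [-0.7, -0.0, -0.0]
width: 0.0741
grip_force: 0.0
t 39.35 pos [0.5771 0.0281 0.2072] yaw 0.092 wid 0.074 F [-0.7 -0.  -0. ] | total dx -0.4106 dy -1.1393 dz 0.0059 turn 0.2496
[[284, 159, 329, 321, 26377], [185, 226, 25, 25, 407], [461, 248, 25, 24, 434], [436, 251, 25, 24, 435], [362, 262, 18, 19, 235], [227, 265, 23, 24, 376], [316, 268, 9, 9, 62], [316, 278, 9, 6, 37]]
```

```bash
python3 -m crank '0 0 0 0.0832 1; 0 0 0 0.0832 1; 0 0 0 0.0832 1; -0.068 -0.19 0 0 1; -0.068 -0.19 0 0 1; -0.068 -0.19 0 0 1; -0.068 -0.19 0 0 1; -0.068 -0.19 0 0 1; -0.068 -0.19 0 0 1' |grep ee_pos; python3 -m crank '0 0 0 0 1; 0 0 0 0 1; 0 0 0 0 1; 0 0 0 0 1;0 0 0 0 1'|grep wid; python3 plan.py .566 .270 .026 -.3
python3 - <<'E'
from h import *
c=get("wrist"); cv2.imwrite("pics/w7.png",c["img"]); print(proj(c,[.566,.27,.058]))
E
```

```text
ee_pos: [0.5656, 0.2709, 0.2049]
width: 0.0868
t 40.80 pos [0.5669 0.2685 0.2067] yaw -0.302 wid 0.087 F [-0.4 -0.2 -0.1] | total dx -0.0064 dy -0.0059 dz 0.9037 turn -0.0015
[316.45790147 222.18816986]
```

View pics/w7.png

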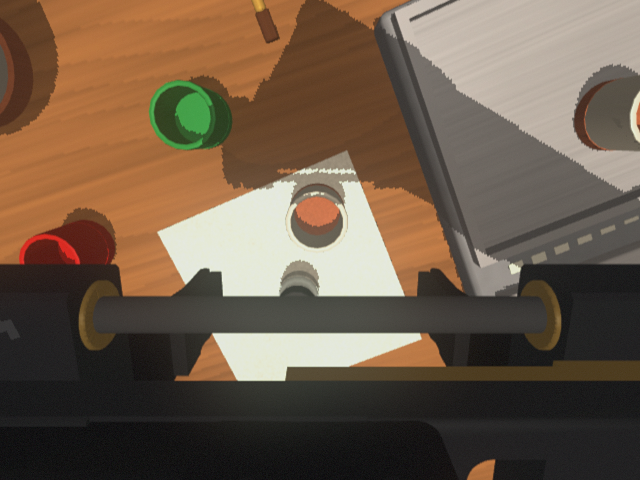

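Cup B's rim is at (316,217), centred between the jaws; the jar (299,280) is clear.

```bash
python3 -m crank '0.006 -0.003 0.1 0 1; 0 0 0.2 0 1; 0 0 0.2 0 1; 0 0 0.2 0 1; 0 0 0.14 0 1; 0 0 0.06 0 1; 0 0 0 0 1; 0 0 0 0 1; 0 0 0 0 1' | grep -E 'ee_pos|ft'; python3 -m crank '0 0 0 0 -1; 0 0 0 0 -1; 0 0 0 0 -1; 0 0 0 0 -1; 0 0 0 0 -1; 0 0 0 0 -1; 0 0 0 0 -1; 0 0 0 0 -1' 15; python3 -m crank '0 0 -0.1 0 -1; 0 0 -0.2 0 -1; 0 0 -0.2 0 -1; 0 0 -0.2 0 -1; 0 0 -0.1 0 -1; 0 0 0 0 -1; 0 0 0 0 -1; 0 0 0 0 -1'; python3 plan.py .6285 .1184 .19 .092
```

```text
ee_pos: [0.5688, 0.2707, 0.0289]
ft_force: [0.2, 0.5, 0.1]
time: 42.55
ee_pos: [0.5677, 0.2703, 0.027]
eef_rot: [0.989, -0.149, 0.0, 0.0]
ft_force: [0.3, -0.5, -0.2]
width: 0.0509
grip_force: 15.0
time: 43.35
ee_pos: [0.5669, 0.2697, 0.1849]
eef_rot: [0.989, -0.149, -0.001, 0.001]
ft_force: [0.5, -0.0, -1.5]
width: 0.0508
grip_force: 15.0
t 43.35 pos [0.5669 0.2697 0.1849] yaw -0.300 wid 0.051 F [ 0.5 -0.  -1.5] | total dx 0.2371 dy 0.7813 dz -0.0254 turn -0.2496
```

```bash
python3 -m crank '0 0 -0.025 -0.0832 -1; 0 0 0 -0.0832 -1; 0 0 0 -0.0832 -1; 0.059 0.195 0 0 -1; 0.059 0.195 0 0 -1; 0.059 0.195 0 0 -1; 0.059 0.195 0 0 -1; 0 0 0 0 -1; 0 0 0 0 -1; 0 0 0 0 -1'; python3 plan.py .6285 .1184 .077 .092
```

```text
time: 44.35
ee_pos: [0.6282, 0.1205, 0.1909]
eef_rot: [0.999, 0.047, -0.001, -0.0]
ft_force: [-0.4, 0.6, -1.5]
width: 0.0505
grip_force: 15.0
t 44.35 pos [0.6282 0.1205 0.1909] yaw 0.094 wid 0.051 F [-0.4  0.6 -1.5] | total dx 0.0006 dy 0.0106 dz 0.5695 turn 0.0011
```

```bash
python3 -m crank '0 0.004 0.1 0 -1; 0 0 0.2 0 -1; 0 0 0.15 0 -1; 0 0 0.08 0 -1; 0 0 0.025 0 -1; 0 0 0 0 -1; 0 0 0 0 -1; 0 0 0 0 -1'|grep -E 'ee_pos|ft'; python3 -m crank '0 0 0.01 0 -1; 0 0 0 0 -1; 0 0 0 0 -1'|grep -E 'ee_pos|ft'; python3 -m crank '0 0 0.006 0 -1; 0 0 0 0 -1; 0 0 0 0 -1'|grep -E 'ee_pos|ft'
```

```text
ee_pos: [0.63, 0.1188, 0.0826]
ft_force: [0.2, 0.2, -1.2]
ee_pos: [0.6291, 0.1184, 0.0791]
ft_force: [-0.0, 0.3, -0.8]
ee_pos: [0.6291, 0.1184, 0.0777]
ft_force: [0.7, 1.4, -1.6]
```

Lower a little more, release, lift, pull back, and inspect everything.

```bash
python3 -m crank '0 0 0.005 0 -1; 0 0 0 0 -1; 0 0 0 0 -1'|grep -E 'ee_pos|ft'; python3 -m crank '0 0 0 0 0.5; 0 0 0 0 0.5; 0 0 0 0 0.5; 0 0 0 0 0.5; 0 0 -0.1 0 0.5; 0 0 -0.2 0 0.5; 0 0 -0.2 0 0.5; 0 0 -0.15 0 0.5; 0 0 0 0 0'; python3 -m crank '-0.2 0 0 0 0; -0.2 0 0 0 0; -0.2 0 0 0 0; -0.2 0 0 0 0; -0.15 0 0 0 0; 0 0 0 0 0; 0 0 0 0 0; 0 0 0 0 0'
python3 - <<'E'
from h import *
c=get("top")["img"]; s=get("scene")["img"]; cv2.imwrite("pics/top8.png",c); cv2.imwrite("pics/scene8.png",s)
A=cv2.resize(c[160:312,170:510],(680,304)); B=cv2.resize(s[195:355,90:450],(650,289)); B=cv2.copyMakeBorder(B,0,0,0,30,0); cv2.imwrite("pics/m8.png",np.vstack([A,B]))
E
python3 plan.py .4469 .115 .0816 .092
```

```text
ee_pos: [0.6293, 0.1185, 0.077]
ft_force: [-0.5, -0.7, 0.9]
time: 46.95
ee_pos: [0.6311, 0.1193, 0.2119]
eef_rot: [0.999, 0.046, 0.004, -0.001]
ft_force: [-0.1, 0.1, 0.7]
width: 0.0621
grip_force: 0.0
time: 47.75
ee_pos: [0.4405, 0.1009, 0.2066]
eef_rot: [0.999, 0.046, 0.0, -0.0]
ft_force: [0.2, -0.1, 0.1]
width: 0.0433
grip_force: 0.0
t 47.85 pos [0.4405 0.1011 0.2064] yaw 0.092 wid 0.044 F [ 0.6 -0.4  0.2] | total dx 0.0383 dy -0.0663 dz 0.6242 turn 0.0000
```

View pics/m8.png

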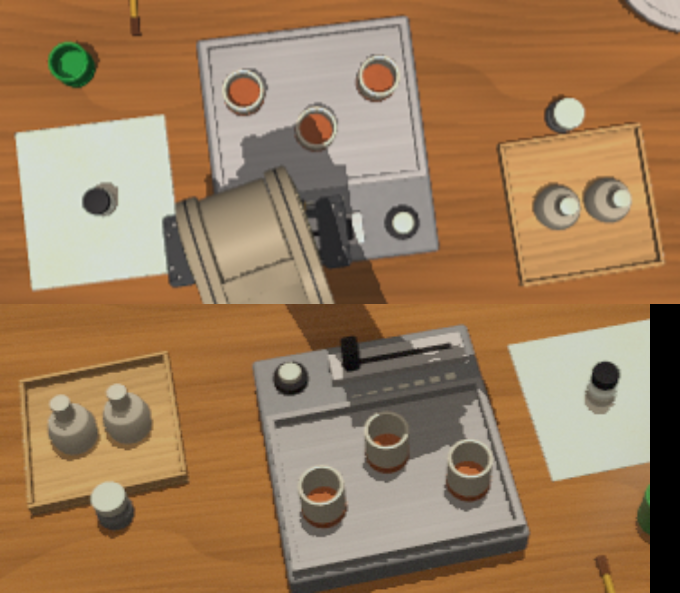

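All three cups stand on the plate and both vases stand in the tray; jar and pot are untouched and the selector is at the off end. Next, slide the selector to full heat.

```bash
python3 plan.py .4577 -.0045 .0816 .092; python3 -m crank '0.02 0.16 0 0 0; 0.02 0.16 0 0 0; 0.0 0.21 0 0 0; 0 0 0 0 0; 0 0 0 0 0; 0 0 0 0 0'|grep ee_pos;  python3 plan.py .4577 -.0045 .0816 .092
```

```text
t 47.85 pos [0.4405 0.1011 0.2064] yaw 0.092 wid 0.044 F [ 0.6 -0.4  0.2] | total dx 0.0372 dy 0.5336 dz 0.6242 turn 0.0000
ee_pos: [0.4578, -0.0028, 0.2065]
t 48.45 pos [ 0.4578 -0.0028  0.2065] yaw 0.093 wid 0.043 F [ 0.1 -0.3 -0.3] | total dx -0.0013 dy 0.0083 dz 0.6247 turn 0.0008
```

```bash
python3 -m crank '0 0 0.2 0 0; 0 0 0.2 0 0; 0 0 0.15 0 0; 0 0 0.07 0 0; 0 0 0 0 0; 0 0 0 0 -1; 0 0 0 0 -1; 0 0 0 0 -1; 0 0 0 0 -1; 0 0 0 0 -1' 15; python3 -m crank '0 -0.06 0 0 -1; 0 -0.08 0 0 -1; 0 -0.08 0 0 -1; 0 -0.08 0 0 -1; 0 -0.08 0 0 -1; 0 -0.08 0 0 -1; 0 -0.08 0 0 -1; 0 0 0 0 -1; 0 0 0 0 -1; 0 0 0 0 -1'; python3 -m crank '0 -0.03 0 0 -1; 0 -0.03 0 0 -1; 0 0 0 0 -1; 0 0 0 0 -1'
```

```text
time: 49.45
ee_pos: [0.4582, -0.0038, 0.0835]
eef_rot: [0.999, 0.046, 0.001, 0.0]
ft_force: [-0.5, 0.6, 5.7]
width: 0.02
grip_force: 15.0
time: 50.45
ee_pos: [0.4478, 0.1043, 0.0835]
eef_rot: [0.999, 0.046, 0.0, -0.0]
ft_force: [-3.3, 0.7, 9.4]
width: 0.0198
grip_force: 15.0
time: 50.85
ee_pos: [0.4467, 0.1154, 0.0835]
eef_rot: [0.999, 0.046, 0.0, 0.0]
ft_force: [-3.7, -1.3, 10.2]
width: 0.0199
grip_force: 15.0
```

```bash
python3 -m crank '0 -0.02 0 0 -1; 0 -0.02 0 0 -1; 0 0 0 0 -1; 0 0 0 0 -1'
```

```text
time: 51.25
ee_pos: [0.4468, 0.1162, 0.0834]
eef_rot: [0.999, 0.043, -0.0, 0.005]
ft_force: [-2.1, -28.6, 17.4]
width: 0.0197
grip_force: 15.0
```

At the full-heat stop (28 N). Release, lift, and move closed over the button.

```bash
python3 -m crank '0 0.035 0 0 -1; 0 0 0 0 0; 0 0 0 0 0; 0 0 0 0 0; 0 0 0 0 0; 0 0 -0.15 0 0; 0 0 -0.2 0 0; 0 0 -0.15 0 0; 0 0 0 0 -1; 0 0 0 0 -1'; python3 plan.py .4588 -.0785 .11 .092; python3 -m crank '0 0.2 0 0 -1; 0 0.2 0 0 -1; 0 0.2 0 0 -1; 0 0.2 0 0 -1; 0 0.17 0 0 -1; 0 0 0 0 -1; 0 0 0 0 -1; 0 0 0 0 -1; 0 0 0 0 -1'; python3 plan.py .4588 -.0785 .08 .092
python3 - <<'E'
from h import *
t=get("top"); s=get("scene"); cv2.imwrite("pics/top9.png",t["img"])
for i,(p,c) in enumerate((([.4467,.1160,.1045],t),([.4467,.1160,.1045],s))): print(proj(c,p))
a=t["img"][262:300,275:355]; b=s["img"][205:245,260:360]
cv2.imwrite("pics/m9.png",np.vstack([cv2.resize(a,(600,285)),cv2.resize(b,(600,240))]))
E
```

```text
time: 52.25
ee_pos: [0.4467, 0.1168, 0.1829]
eef_rot: [0.999, 0.046, 0.0, 0.0]
ft_force: [0.7, -0.5, -0.1]
width: 0.0346
grip_force: 0.0
t 52.25 pos [0.4467 0.1168 0.1829] yaw 0.092 wid 0.035 F [ 0.7 -0.5 -0.1] | total dx -0.0293 dy 0.9779 dz 0.3643 turn 0.0002
time: 53.15
ee_pos: [0.4642, -0.0753, 0.1824]
eef_rot: [0.999, 0.047, -0.0, -0.0]
ft_force: [-0.5, 0.5, -0.1]
width: 0.0008
grip_force: 0.0
t 53.15 pos [ 0.4642 -0.0753  0.1824] yaw 0.094 wid 0.001 F [-0.5  0.5 -0.1] | total dx -0.0283 dy 0.0134 dz 0.5118 turn 0.0013
[293.97361521 277.5936162 ]
[336.48735484 210.3273586 ]
```

View pics/m9.png

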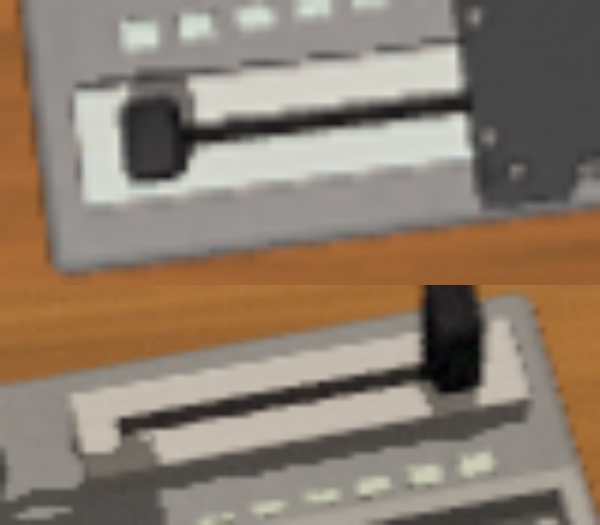

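The selector sits at the slot's left end. Now press the button.

```bash
python3 -m crank '-0.028 0.013 0.15 0 -1; 0 0 0.2 0 -1; 0 0 0.12 0 -1; 0 0 0.03 0 -1; 0 0 0 0 -1; 0 0 0 0 -1'|grep -E 'ee_pos|ft'; python3 -m crank '0 0 0.02 0 -1; 0 0 0.02 0 -1; 0 0 0 0 -1'|grep -E 'ee_pos|ft';python3 -m crank '0 0 0.02 0 -1; 0 0 0 0 -1; 0 0 0 0 -1'|grep -E 'ee_pos|ft'
```

```text
ee_pos: [0.4599, -0.0796, 0.0841]
ft_force: [0.7, 0.9, -0.0]
ee_pos: [0.4589, -0.0797, 0.0746]
ft_force: [-0.0, 0.2, -1.5]
ee_pos: [0.4592, -0.0797, 0.0709]
ft_force: [-0.7, -0.7, 2.8]
```

```bash
python3 -m crank '0 0 0.02 0 -1; 0 0 0 0 -1; 0 0 0 0 -1'|grep -E 'ee_pos|ft';python3 -m crank '0 0 0.015 0 -1; 0 0 0 0 -1; 0 0 0 0 -1'|grep -E 'ee_pos|ft'; python3 -m crank '0 0 0.01 0 -1; 0 0 0 0 -1; 0 0 0 0 -1'|grep -E 'ee_pos|ft'
```

```text
ee_pos: [0.4593, -0.0797, 0.0669]
ft_force: [-0.1, 0.1, 5.2]
ee_pos: [0.4595, -0.0797, 0.0659]
ft_force: [-9.9, 1.2, 31.4]
ee_pos: [0.4597, -0.0798, 0.0655]
ft_force: [-20.5, 3.5, 55.5]
```

Bottomed out (force jump at z=0.066). Retreat straight up and to the side, then check before handing in.

```bash
python3 -m crank '0 0 -0.05 0 -1; 0 0 -0.15 0 -1; 0 0 -0.2 0 -1; 0 0 -0.2 0 -1; 0 0 -0.1 0 -1; 0 0 0 0 -1; 0 0 0 0 -1; 0 0 0 0 -1; 0 0 0 0 -1'
python3 - <<'E'
from h import *
t=get("top")["img"]; s=get("scene")["img"]
a=cv2.imread("pics/top8.png"); m=(np.abs(a.astype(int)-t).max(2)>40).astype(np.uint8); n,l,st,ce=cv2.connectedComponentsWithStats(m); print([x.tolist() for x in st[1:] if x[4]>15 and x[1]<330])
cv2.imwrite("pics/s10.png",s)
E
```

```text
time: 56.25
ee_pos: [0.4583, -0.0795, 0.2004]
eef_rot: [0.999, 0.046, -0.001, -0.0]
ft_force: [-0.4, -0.0, 0.7]
width: 0.0007
grip_force: 0.0
[[251, 213, 192, 267, 32095], [321, 218, 11, 12, 84], [291, 265, 5, 4, 20]]
```

View pics/s10.png

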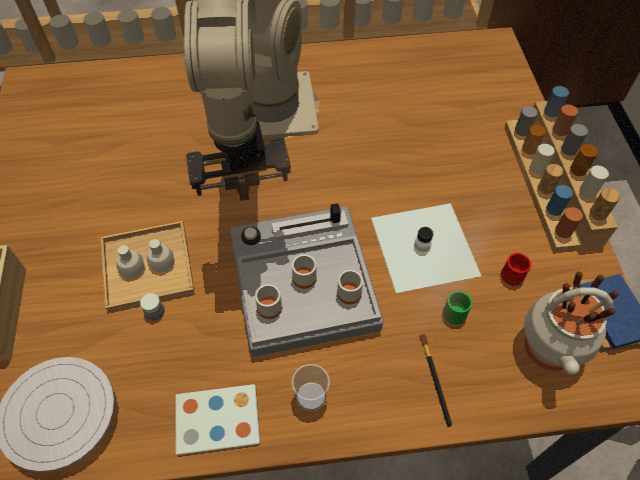

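The cups stand on the plate at (268,300), (304,270) and (350,287), and the vases in the tray at (130,260) and (160,255). The selector is at the full-heat end (336,213), the button is released, and the arm is clear.

```bash
python3 -c "
from bench import workorder
print(workorder.close_job())"
```

```text
the job is handed in; nothing more can be done
None
```

The job is handed in at about 56 s of the 210 s allowed: both vases stand in the tray, all three cups on the plate, the selector is at full heat, the start button was pressed to its stop and released, and the jar and pot are where they were; the hand-in returned no verdict.

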